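# Let two tins out of the gravity rack

### The arm

A 6-joint arm with a two-finger parallel gripper is mounted at the origin on the work surface. World frame = base frame: x ahead of the robot, y to its left, z up, the work surface at z = 0. Lengths are in m, angles in degrees, forces in N, time in s.
With the tool pointing down it reaches from about 0.25 to 0.725 m from the base axis. Payload 9.7 kg.
Tool frame: the origin (TCP) lies midway between the tips of the shut fingers; the grasp point (between the pads) lies bot.hold_point_z behind it (bot.hold_point_z is the distance from the TCP to the grasp point, in m); z points along the fingers, y is the line along which they close (so a half turn about z gives the same grasp; the last joint's range is limited). The gripper opens to 85 mm and grips with 20 to 120 N. Pads are 22 mm wide; open, the fingers measure 114 mm over their backs; the gripper's body (76 mm by 85 mm) begins 54 mm behind the grasp point. The pads swing forward as they close: fully open they stand 13 mm farther back than shut.
Start: joints at [69.901, 4.979, 10.078, 95.1, 0, 90], TCP at [0.189, 0.517, 0.231] pointing down, gripper open.
Joint ranges: [-179.16, 179.16], [-48.56, 103.87], [-65.8, 70.77], [-126.05, 130.52], [-82.76, 87.17], [-180, 180]. Speed limits (degrees/s): [127.2, 127.2, 147.25, 180, 180, 180].

### API

Orientations are given as [roll, pitch, yaw] about the fixed x, y, z axes, in that order (R = Rz(yaw) Ry(pitch) Rx(roll)).
In Python, from workcell import bot, camera, camera_model, ticket gives the robot as it stands.
- The arm moves only by the tool send_rows, never from a script. Its argument "targets" is text: rows parted by semicolons, each of 5 numbers parted by spaces: the shift along the tool's x, y, z in mm, then the turn about the tool's z in degrees, then the closure in counts, from 0 (fully open) to 255 (shut). A call has 1 to 20 rows; each row is the pose to reach, as a shift and turn from the pose commanded when the call began, along the tool's axes at that moment; what a row does not reach only later rows make up. A row lasts 1/8 s, in which the tool goes at most 62.5 mm and 10.7 degrees, less where a joint would pass 70% of its speed; a pose out of reach is approached as far as the arm can. A call with a gripper value outside its range is refused whole. The fingers move at their own pace and stop on an object; "newtons" is the grip in N (left out, the last holds). Time passes only in rows, so rows that repeat a pose let the fingers close. It gives the time, the measured TCP pose, the force, the opening and the grip force at its end, in the units of the state.
- bot.get_obs(): the state, without advancing time (a new reading comes with each control period).
- camera(name): name is "side" or "top"; returns the picture (480x640x3 uint8, blue, green, red); there is no depth.
- camera_model(name): a dict with "K" (3x3 intrinsics, pixels), "dist_coeffs" ([k1, k2, p1, p2, k3] as OpenCV has them; the pictures are not rectified), "pose" (4x4, takes a point from camera to world coordinates). Camera axes: x right, y down, z forward; pixel columns grow to the right and rows downward; lengths in m; the calibration is good to about 2 mm. A picture is of the moment at which its call begins. camera_model takes no time and is no camera call.
- ticket.job_done(): hands the job in; it is judged then, once.
The state is a dict: "time": time; "q": joint angles; "qd": joint speeds; "joint_efforts": joint torques, N m; "ee_pos": TCP position; "tcp_rot": TCP orientation; "wrist_force": force on the tool from outside, world axes, zero at the start; "torque": the same for the moment, N m; "opening": finger opening in m; "grasp_force": force on a finger pad.
Only numpy, scipy, OpenCV 4.12 (cv2) and the standard library are available. Lean on these libraries where they do the work, as an engineer would, in place of code of your own. Each camera call takes 0.05 s, during which the arm holds its last target. There are 200 camera calls.

### The job

A customer wants two tins: let out two from the sloping rack on the counter, one at a time. Push the black handle on its bridge round clockwise until you feel its stop, hold it there until the front tin has rolled into the tray, let the handle spring fully back so that the next tin moves up to the gate, and do the same once more. Do not force the handle beyond its stop, touch the tins or disturb the other goods; finish with two tins in the tray, two still in the rack and the handle let go at rest.

Things in the scene. Friction and masses are not known exactly. Their poses are not given: they have to be found in the camera images.
- rack: Fixed sheet-metal gravity rack for tins: a lane 350 mm long, 81 mm wide inside (100 over all), side walls 49 mm high, sloping 10 degrees down to a tray at its low end, with a grey bridge over it. Origin on the counter under the lane's middle; +x up the slope to the rear, y across, z up. Tray at x -170 to -75 mm; bridge at x -73 to +25 mm, its flat top 152 mm above the counter
- gate (a point): The front gate blade under the bridge (rack x -58 mm), at the height of a tin's centre. At the handle's stop it is lifted and the front tin rolls out (within 1 s) while a rear blade holds the others; well short of it nothing comes out. With the handle home again the next tin rolls up (within 1 s). Let go too soon, the blade comes down on the tin
- tray (a point): Middle of the tray's floor at the low end of the lane; room for two tins one behind the other
- handle: Black plastic spring-return twist handle on the bridge: a straight bar 150 mm long, 18 wide, 24 tall (185 to 209 mm above the counter, underside 33 mm above the bridge top, ends overhang the bridge's sides), boss 40 mm in diameter in its middle, cap below. It turns about a vertical axis, clockwise from above only. Origin on the axis at the bridge top; y along the bar to wing_left
- pivot (a point): Fixed point on the handle's vertical axis, level with the bar's top (209 mm above the counter). About it a spring resists with 0.2 to 0.35 N m, with 0.1 to 0.5 N m more over the last 0.25 rad as the gates move; then comes a hard stop, 0.9 to 1.45 rad from rest, differently at each start: it must be felt. More than 45 N on the handle overloads it
- wing_left (a point): Middle of the upper edge of one end of the bar, 75 mm from the pivot; turns with the handle. At rest it is the end on the rack's +y side (within 0.4 rad of straight across the lane); clockwise from above carries it towards the rack's +x
- wing_right (a point): The same at the other end of the bar
- tin1: Front tin, lying across the lane against the gate, partly under the bridge: paper-labelled metal tin 54 mm in diameter, 76 mm long, 0.15 kg. Origin at its centre, y along its axis. At the gate its centre is at rack x -30 mm
- tin2: Second tin in the queue, same kind
- tin3: Third tin, same kind
- tin4: Fourth, rearmost tin, same kind
- jar: Bystander: closed jar 80 mm in diameter, 130 mm tall, origin under its centre
- carton: Bystander: cardboard carton 100 x 75 x 90 mm tall, origin under its centre
- bowl: Bystander: open steel bowl 110 mm in diameter, 50 mm tall, origin under its centre
- head: Fixed dark steel drum, 92 mm in diameter and 23 mm tall, on the bridge under the handle and its round cap; origin on the handle's axis at the bridge top. Its y axis is the rest direction of the handle's y axis
There are look-alikes about, which are no part of the job. What is shaped like the tin4 but blue or green is not meant. Leave any blue look-alike of the tin2 alone.

How it is judged (in metres and radians):
On the way, in this order (a step that is already met when the one before it is completed fails the run):
1. the front tin has rolled into the tray while the handle is still held turned (x of tin1 in the frame of rack below -0.085 m and angle between the y axis of handle and the y axis of head, either way round above 0.6 rad), for 0.1 s.
2. the handle is back at rest and the second tin has moved up to the gate (angle between the y axis of handle and the y axis of head, either way round below 0.1 rad and x of tin2 in the frame of rack below -0.015 m), for 0.1 s.
3. the second tin has rolled into the tray while the handle is still held turned (x of tin2 in the frame of rack below -0.075 m and angle between the y axis of handle and the y axis of head, either way round above 0.6 rad), for 0.1 s.
At the end, for the whole second after the job is handed in: Tins 1 and 2 at rest in the tray (centres at rack x -170 to -75 mm), tins 3 and 4 at rest in the lane behind the gate (x above -45 and -20 mm), all within 20 mm of the lane's middle and under rack z 120 mm; handle still, within 0.1 rad of its rest direction (angle between the y axis of handle and the y axis of head, either way round below 0.1 rad and angular speed of handle below 0.1 rad/s and x of tin1 in the frame of rack between -0.17 and -0.075 m and x of tin2 in the frame of rack between -0.17 and -0.075 m and x of tin3 in the frame of rack above -0.045 m and x of tin4 in the frame of rack above -0.02 m and y of tin1 in the frame of rack between -0.02 and 0.02 m and z of each of tin1, tin2, tin3, tin4 in the frame of rack below 0.12 m and linear speed of each of tin1, tin2, tin3, tin4 below 0.03 m/s and y of tin2 in the frame of rack between -0.02 and 0.02 m and y of tin3 in the frame of rack between -0.02 and 0.02 m and y of tin4 in the frame of rack between -0.02 and 0.02 m); the robot touches nothing.
It fails at once if the robot touches a tin (more than 0.5 N) (contact force between any of the fingers, the arm and tin1 above 0.5 N or contact force between any of the fingers, the arm and tin2 above 0.5 N or contact force between any of the fingers, the arm and tin3 above 0.5 N or contact force between any of the fingers, the arm and tin4 above 0.5 N).
It fails at once if the handle is loaded with more than 45 N (contact force between any of the fingers, the arm and handle above 45 N).
It fails at once if a third tin leaves the lane (x of any of tin3, tin4 in the frame of rack below -0.06 m).
It fails at once if jar, carton or bowl moved more than 30 mm (distance of any of jar, carton, bowl from where it was at the start of the episode above 0.03 m).
It also fails if it takes over 64 s, if anything falls off the work surface, if the arm or the gripper's body presses on something with over 40 N, if the wrist force passes 120 N, or if a joint passes its speed limit or range.

## Working session

There is one attempt and no reset: what is moved stays moved. The work goes in short steps, Python scripts to look and compute and a tool call to move; the robot and the scene stay as the last step left them, time stands still between calls to the robot, and variables do not carry over. Pictures are saved under pics/ and viewed, at most 10 in all, crops included, and the job is handed in when it is done.

Besides the shell and the picture viewer there is one more tool, called after "Emit:" in YAML: its name, and indented under it one key for each argument. send_rows: Moves the arm, as the interface text tells. Its arguments: {"type":"object","properties":{"targets":{"type":"string"},"newtons":{"type":"number"}},"required":["targets"]}

```bash
mkdir -p pics
python3 - <<'E'
from workcell import bot,camera,camera_model
import cv2,numpy as np
for n in("side","top"):
    cv2.imwrite(f"pics/{n}0.png",camera(n)); m=camera_model(n); print(n,np.round(m["K"],1).tolist(),np.round(m["dist_coeffs"],4),np.round(m["pose"],3).tolist())
print(bot.get_obs(),bot.hold_point_z)
E
```

```text
side [[473.5, 0.0, 317.4], [0.0, 473.5, 238.4], [0.0, 0.0, 1.0]] [-0.1016  0.      0.      0.      0.    ] [[-0.851, -0.396, 0.346, 0.334], [-0.526, 0.644, -0.556, 0.483], [-0.002, -0.655, -0.756, 0.833], [0.0, 0.0, 0.0, 1.0]]
top [[485.3, 0.0, 313.8], [0.0, 485.3, 238.7], [0.0, 0.0, 1.0]] [0.03 0.   0.   0.   0.  ] [[0.007, -0.989, 0.145, 0.458], [-1.0, -0.006, 0.01, -0.04], [-0.01, -0.145, -0.989, 1.247], [0.0, 0.0, 0.0, 1.0]]
{'time': 0.1, 'q': array([6.99017577e+01, 5.00765016e+00, 1.00378246e+01, 9.50984330e+01,
       1.93476416e-03, 9.00012155e+01]), 'qd': array([-0.02824794, -0.04826666,  0.08458846,  0.0554863 ,  0.00995254,
       -0.04478953]), 'joint_efforts': array([ 3.71114002e-04, -5.21561372e+01,  4.65654802e+01,  1.60485698e-02,
       -8.07468609e-05,  1.15774407e-05]), 'ee_pos': array([0.18891758, 0.51631864, 0.23064635]), 'tcp_rot': array([-1.79931741e+02, -1.93331472e-03,  1.59900540e+02]), 'wrist_force': array([-0.88777245, -0.34994942,  0.03676571]), 'torque': array([0.09435668, 0.04650788, 0.03244607]), 'grasp_force': 0.0, 'opening': 0.08538798440945292} 0.0187
```

View pics/top0.png

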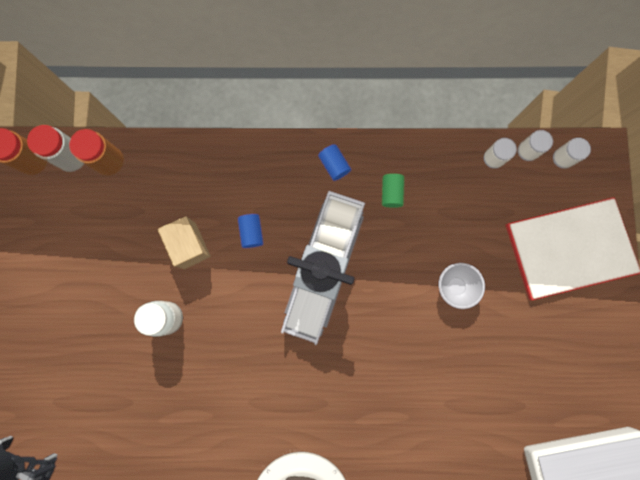

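View pics/side0.png

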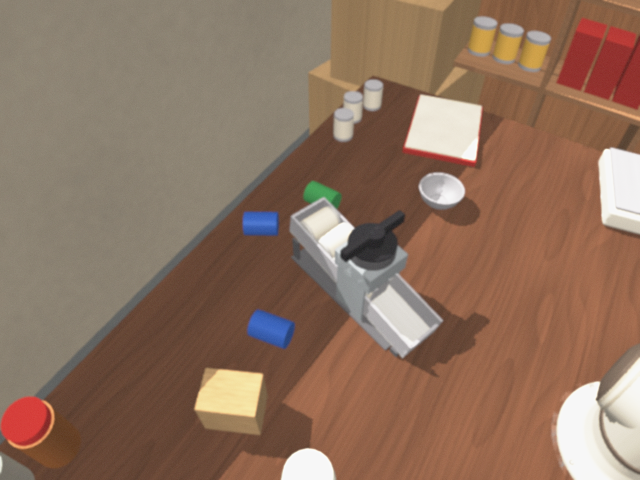

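The top view shows the rack from the tray at (303,318) up to (342,208), with the black bar from (289,263) to (353,279) over the dark drum at (320,271). The side view shows the same bar at (345,252)–(402,218).

What could be confused with what I want:
- **Handle:** the black bar at (320,271) is the one on the bridge. The gripper, also black, is at (25,465).
- **Tins:** the white ones in the lane at (340,213) and (332,237) are the job. The blue ones at (334,162) and (250,230) and the green one at (393,190) are look-alikes to avoid, and the grey shakers at (500,152), (535,145) and (571,152) are other goods.

I choose the bar on the bridge, and will check it in a crop.

```bash
cat > h.py <<'E'
import cv2,numpy as np
from workcell import bot,camera,camera_model
def ray(n,px):
    m=camera_model(n);p=cv2.undistortPoints(np.array(px,float).reshape(-1,1,2),m["K"],m["dist_coeffs"])[:,0]
    T=np.array(m["pose"]);return T[:3,3],np.c_[p,np.ones(len(p))]@T[:3,:3].T
def onz(n,px,z):
    o,d=ray(n,px);return (o+d*((z-o[2])/d[:,2])[:,None])[:,:2]
def proj(n,P):
    m=camera_model(n);T=np.linalg.inv(m["pose"])
    return cv2.projectPoints(np.array(P,float),cv2.Rodrigues(T[:3,:3])[0],T[:3,3],np.array(m["K"]),np.array(m["dist_coeffs"]))[0][:,0]
def dark(im,box,t=50):
    x0,y0,x1,y1=box;m=np.zeros(im.shape[:2],np.uint8);m[y0:y1,x0:x1]=(im[y0:y1,x0:x1].max(2)<t)*255
    return m
E
python3 - <<'E'
from h import *
im=cv2.imread("pics/top0.png"); s=cv2.imread("pics/side0.png")
a=cv2.resize(im[180:350,260:390],None,fx=3.4,fy=3.4,interpolation=2);b=cv2.resize(s[190:360,280:450],None,fx=2,fy=3.4/1,interpolation=2)
cv2.imwrite("pics/crop0.png",np.hstack([a,b[:a.shape[0]]]))
m=dark(im,(280,250,365,295),45)
n,l,st,c=cv2.connectedComponentsWithStats(m);i=1+st[1:,4].argmax();P=np.argwhere(l==i)[:,::-1].astype(float);print(st[i],c[i])
W=onz("top",P,.209)
# bar tips: extreme along bar direction
d=np.array([64.,16]);d/=np.linalg.norm(d);q=P@d
for sel in(q<q.min()+4,q>q.max()-4):print("end px",P[sel].mean(0),"w",W[sel].mean(0))
far=(abs(q-q.mean())>21);L,Rr=W[far&(q<q.mean())].mean(0),W[far&(q>q.mean())].mean(0);print(L,Rr,np.linalg.norm(L-Rr),"bar dir deg",np.degrees(np.arctan2(*(L-Rr)[::-1])), "mid",(L+Rr)/2)
E
```

```text
[334 279   4   2   5] [335.6 279.2]
end px [335.6 279.2] w [ 0.52300131 -0.07630532]
end px [335.6 279.2] w [ 0.52300131 -0.07630532]
[nan nan] [nan nan] nan bar dir deg nan mid [nan nan]<stdin>:11: RuntimeWarning: Mean of empty slice.
  ret = um.true_divide(
```

View pics/crop0.png

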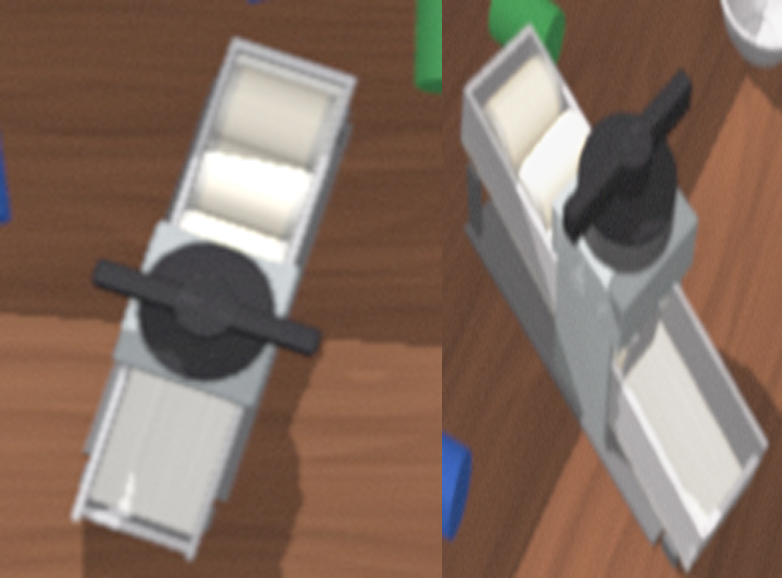

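The crop confirms it: a bar with a boss over a round cap on the grey bridge. Its ends are at about (288.5,260.5) and (353,280), and white tins lie in the lane behind.

Run:
```python
from h import *
im=cv2.imread("pics/top0.png")
sub=im[250:295,280:365].astype(int)
m=np.zeros(im.shape[:2],np.uint8);m[250:295,280:365]=((sub.max(2)<85)&(np.ptp(sub,2)<14))*255
n,l,st,c=cv2.connectedComponentsWithStats(m);i=1+st[1:,4].argmax();P=np.argwhere(l==i)[:,::-1].astype(float);print(st[i],c[i])
d=np.array([64.,19.5]);d/=np.linalg.norm(d);q=P@d
W=onz("top",P,.209)
E=[W[s].mean(0) for s in(q<q.min()+3,q>q.max()-3)];print([P[s].mean(0) for s in(q<q.min()+3,q>q.max()-3)],E)
far=abs(q-q.mean())>22;L,R=W[far&(q<q.mean())].mean(0),W[far&(q>q.mean())].mean(0)
print("bar",L,R,np.linalg.norm(E[0]-E[1]),np.degrees(np.arctan2(*(L-R)[::-1])),"mid",(L+R)/2,(E[0]+E[1])/2)
# rack axis from bridge-top long edges & walls: lane rear corners / tray corners at crop px
c=np.array([[235,40],[355,78],[78,518],[192,555]])/3.4+[260,180]
zr=.15; r=onz("top",c[:2],.155);f=onz("top",c[2:],.10);print(r,f)
print("rack yaw",np.degrees(np.arctan2(*(r.mean(0)-f.mean(0))[::-1])))
for n,z in(("jar",(157,319,.13)),("carton",(182,240,.09)),("bowl",(461,286,.05)),("blue",(250,230,.03)),("green",(393,190,.03))):print(n,onz("top",[z[:2]],z[2]))
```

```text
[ 288  252   66   40 1445] [320.10588235 271.10865052]
[array([289.15, 259.65]), array([351.36363636, 280.        ])] [array([0.56428903, 0.0234526 ]), array([ 0.52152605, -0.1098962 ])]
bar [0.56073495 0.0135059 ] [ 0.52417065 -0.10049161] 0.14003776554301528 72.21653957007872 mid [ 0.5424528  -0.04349286] [ 0.54290754 -0.0432218 ]
[[ 0.72747983 -0.06316018]
 [ 0.70154133 -0.14418779]] [[ 0.40592378  0.042057  ]
 [ 0.38180502 -0.03591547]]
rack yaw -18.412863248854094
jar [[0.43551171 0.32612727]]
carton [[0.6225327  0.28955255]]
bowl [[ 0.51855387 -0.38791288]]
blue [[0.65769179 0.1350599 ]]
green [[ 0.76359821 -0.22954731]]
```

```bash
cat >> h.py <<'E'
from scipy.spatial.transform import Rotation as Ro
PIV=np.array([.5425,-.0435]);TH0=72.2
def tgt(phi,gap=0,r=.062,half=.0235,z=.190,lag=0):
    "tool pose when bar has turned phi deg clockwise, gap m short of contact"
    th=np.radians(TH0-phi);u=np.array([np.cos(th),np.sin(th)]);t=np.array([u[1],-u[0]])
    return np.r_[PIV+r*u-(half+gap)*t,z],TH0-phi
def rel(p,yaw,p0,rot0):
    R=Ro.from_euler("xyz",rot0,degrees=True)
    d=R.inv().apply(np.array(p)-p0)*1000
    return np.round(np.r_[d,-(yaw-rot0[2]+180)%360],1) if 0 else np.round(np.r_[d,-((yaw-rot0[2]+180)%360-180)],1)
E
python3 - <<'E'
from h import *
o=bot.get_obs();print(rel(*tgt(0,.012,z=.24),o["ee_pos"],o["tcp_rot"]))
E
```

```text
[-486.5 -343.7   -9.    87.7]
```

Emit:
send_rows:
  targets: "-35 -25 -9 6 255; -70 -50 -9 12 255; -105 -74 -9 19 255; -139 -98 -9 25 255; -174 -123 -9 31 255; -209 -147 -9 38 255; -243 -172 -9 44 255; -278 -196 -9 50 255; -313 -221 -9 56 255; -347 -245 -9 63 255; -382 -270 -9 69 255; -417 -294 -9 75 255; -452 -319 -9 81 255; -486 -344 -9 88 255; -486 -344 -9 88 255; -486 -344 -9 88 255"
  newtons: 20

```text
time: 2.1
ee_pos: [0.5269, 0.0266, 0.24]
tcp_rot: [-179.9, 0.0, 71.9]
wrist_force: [0.4, -0.5, -0.9]
opening: -0.0
grasp_force: 0.0
```

Run:
```python
from h import *
o=bot.get_obs();print(o);print(rel(*tgt(0,.012,z=.19),o["ee_pos"],o["tcp_rot"]))
a,b=camera("side"),camera("top")
cv2.imwrite("pics/c1.png",np.hstack([cv2.resize(a[170:370,270:470],(400,400)),cv2.resize(b[190:340,250:400],(400,400))]))
```

```text
{'time': 2.1, 'q': array([2.87898211e+00, 2.13416375e+00, 8.05810007e+00, 9.59746073e+01,
       1.35082499e-02, 1.10947177e+02]), 'qd': array([ 1.075663  , -0.72591141, -0.21198793, -0.05428838, -0.0162463 ,
       -0.00708796]), 'joint_efforts': array([-1.10565584e+00, -4.78825450e+01,  4.64397204e+01, -8.15949566e-02,
       -4.42520727e-02,  2.32928776e-02]), 'ee_pos': array([0.52689912, 0.02656506, 0.23996035]), 'tcp_rot': array([-1.79947849e+02,  5.49974663e-03,  7.19318017e+01]), 'wrist_force': array([ 0.35736518, -0.46144172, -0.8679735 ]), 'torque': array([0.0150907 , 0.02554982, 0.04577723]), 'grasp_force': 0.0, 'opening': -1.61781489959388e-05}
[ 0.1  0.8 50.  -0.3]
```

View pics/c1.png

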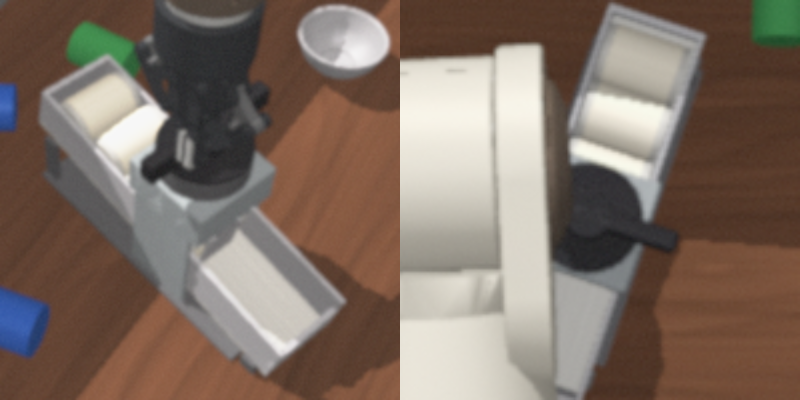

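```bash
sed -i 's/r=.062,half=.0235/r=.060,half=.020/; s/,z\]),TH0-phi/&/; s/return np.r_\[PIV+r\*u-(half+gap)\*t,z\],TH0-phi/return np.r_[PIV+r*u-(half+gap)*t,z],TH0-phi+90/' h.py
python3 - <<'E'
from h import *
o=bot.get_obs();print(rel(*tgt(0,.012,z=.19),o["ee_pos"],o["tcp_rot"]))
E
```

```text
[ -2.5   4.6  50.3 -90.2]
```

Emit:
send_rows:
  targets: "-2 1 0 -10 255; -2 1 0 -20 255; -2 1 0 -30 255; -2 1 0 -40 255; -2 1 0 -50 255; -2 1 0 -60 255; -2 1 0 -70 255; -2 1 0 -80 255; -2 1 0 -90 255; -2 1 15 -90 255; -2 1 30 -90 255; -2 1 43 -90 255; -2 1 50 -90 255; -2 1 50 -90 255; -2 1 50 -90 255"

```text
time: 4.08
ee_pos: [0.5277, 0.0242, 0.1907]
tcp_rot: [180.0, 0.0, 161.9]
wrist_force: [0.3, 0.0, 0.1]
opening: -0.0001
grasp_force: 0.0
```

Run:
```python
from h import *
o=bot.get_obs();print(o["ee_pos"],o["tcp_rot"],o["wrist_force"],o["torque"],o["q"][5])
for f in(0,5,10,20,30,40,45,50,55,60,65,70,75,80):print(f,rel(*tgt(f,0),o["ee_pos"],o["tcp_rot"]))
```

```text
[0.52768687 0.02418494 0.19070329] [1.79988402e+02 3.08083165e-02 1.61879983e+02] [0.26441418 0.02788766 0.07617797] [ 0.00643767  0.04477809 -0.0258136 ] 20.744192973244964
0 [-14.8   0.2   0.7  -0.3]
5 [-20.1   1.7   0.7   4.7]
10 [-25.5   2.8   0.7   9.7]
20 [-36.5   3.5   0.7  19.7]
30 [-47.5   2.3   0.7  29.7]
40 [-58.   -0.8   0.7  39.7]
45 [-63.1  -3.    0.7  44.7]
50 [-67.9  -5.6   0.7  49.7]
55 [-72.5  -8.7   0.7  54.7]
60 [-76.8 -12.2   0.7  59.7]
65 [-80.8 -16.    0.7  64.7]
70 [-84.4 -20.1   0.7  69.7]
75 [-87.7 -24.6   0.7  74.7]
80 [-90.6 -29.3   0.7  79.7]
```

Emit:
send_rows:
  targets: "-8 0 0 0 255; -15 0 0 0 255; -20 2 0 5 255; -25 3 0 10 255; -31 3 0 15 255; -36 3 0 20 255; -42 3 0 25 255; -47 2 0 30 255; -47 2 0 30 255; -47 2 0 30 255"

```text
time: 5.32
ee_pos: [0.5729, 0.0119, 0.1902]
tcp_rot: [180.0, -0.0, 132.0]
wrist_force: [-0.1, 5.7, 1.0]
opening: -0.0002
grasp_force: 2.1
```

Run:
```python
from h import *
o=bot.get_obs();print(o["ee_pos"],o["tcp_rot"],o["wrist_force"],o["torque"])
R=Ro.from_euler("xyz",o["tcp_rot"],degrees=True);print("tool F",R.inv().apply(o["wrist_force"]))
t=tgt(30);print(t)
for f in(30,35,40,45,50,55,60):print(f,rel(*tgt(f,0),o["ee_pos"],o["tcp_rot"]))
```

```text
[0.57292611 0.01192989 0.19024699] [ 1.79975946e+02 -3.96107916e-02  1.32018640e+02] [-0.07782376  5.66566825  0.9923237 ] [0.99269169 0.07669869 0.10190748]
tool F [ 4.26195657  3.73503923 -0.98780952]
(array([0.57351386, 0.01161933, 0.19      ]), 132.2)
30 [-0.6  0.2  0.2 -0.2]
35 [-5.9  1.8  0.2  4.8]
40 [-11.3   2.8   0.2   9.8]
45 [-16.8   3.4   0.2  14.8]
50 [-22.3   3.5   0.2  19.8]
55 [-27.8   3.1   0.2  24.8]
60 [-33.3   2.3   0.2  29.8]
```

Emit:
send_rows:
  targets: "-6 2 0 5 255; -11 3 0 10 255; -17 3 0 15 255; -20 3 0 18 255; -20 3 0 18 255"

```text
time: 5.95
ee_pos: [0.5888, -0.0009, 0.1903]
tcp_rot: [179.9, -0.0, 114.0]
wrist_force: [1.2, 5.8, -0.2]
opening: 0.0001
grasp_force: 2.5
```

```bash
cat > st.py <<'E'
from h import *
o=bot.get_obs();R=Ro.from_euler("xyz",o["tcp_rot"],degrees=True);F=R.inv().apply(o["wrist_force"])
p=o["ee_pos"][:2]-PIV;th=o["tcp_rot"][2]-90;n=np.array([np.sin(np.radians(th)),-np.cos(np.radians(th))]);
print("t",o["time"],"toolF",F.round(1),"|F|",np.linalg.norm(F).round(1),"phi by yaw",round(TH0-th,2),"gap mm",(p@n+.020)*1000,"r",np.linalg.norm(p-(p@n)*n))
f0=round(TH0-th)
for f in(0,1,2,3,4,5,6,8,10):print(f,rel(*tgt(f0+f),o["ee_pos"],o["tcp_rot"]))
E
python3 st.py
```

```text
t 5.95 toolF [4.8 3.5 0.2] |F| 6.0 phi by yaw 48.23 gap mm -0.08343366594221538 r 0.0595931417173685
0 [ 0.2  0.3  0.3 -0.2]
1 [-0.9  0.7  0.3  0.8]
2 [-1.9  1.   0.3  1.8]
3 [-3.   1.3  0.3  2.8]
4 [-4.1  1.6  0.3  3.8]
5 [-5.1  1.9  0.3  4.8]
6 [-6.2  2.1  0.3  5.8]
8 [-8.4  2.6  0.3  7.8]
10 [-10.6   2.9   0.3   9.8]
```

Emit:
send_rows:
  targets: "-1 0.5 0 1 255; -2 1 0 2 255; -2 1 0 2 255"

```text
time: 6.32
ee_pos: [0.5901, -0.0021, 0.1903]
tcp_rot: [180.0, -0.1, 112.0]
wrist_force: [-0.2, 6.8, 0.8]
opening: -0.0
grasp_force: 3.1
```

Emit:
send_rows:
  targets: "-1 0.4 0 1 255; -2.1 0.7 0 2 255; -2.1 0.7 0 2 255"

```text
time: 6.7
ee_pos: [0.5914, -0.0035, 0.1903]
tcp_rot: [180.0, -0.1, 110.0]
wrist_force: [-1.6, 7.4, 0.5]
opening: 0.0001
grasp_force: 4.0
```

Emit:
send_rows:
  targets: "-1 0.4 0 1 255; -2.1 0.7 0 2 255; -2.1 0.7 0 2 255"

```text
time: 7.08
ee_pos: [0.5928, -0.0051, 0.1903]
tcp_rot: [180.0, -0.1, 108.0]
wrist_force: [-1.5, 9.1, 2.2]
opening: 0.0003
grasp_force: 4.3
```

```bash
python3 st.py
```

```text
t 7.075 toolF [ 9.1  1.4 -2.2] |F| 9.5 phi by yaw 54.17 gap mm -0.9346410003063833 r 0.059685071652144095
0 [-0.8  0.3  0.3 -0.2]
1 [-1.8  0.6  0.3  0.8]
2 [-2.9  0.9  0.3  1.8]
3 [-3.9  1.2  0.3  2.8]
4 [-5.   1.5  0.3  3.8]
5 [-6.1  1.8  0.3  4.8]
6 [-7.1  2.   0.3  5.8]
8 [-9.3  2.5  0.3  7.8]
10 [-11.5   2.8   0.3   9.8]
```

Emit:
send_rows:
  targets: "-1.1 0.4 0 1 255; -2.2 0.7 0 2 255; -2.2 0.7 0 2 255"

```text
time: 7.45
ee_pos: [0.5941, -0.0069, 0.1903]
tcp_rot: [180.0, -0.1, 106.0]
wrist_force: [-0.6, 8.6, 0.6]
opening: 0.0001
grasp_force: 4.4
```

Emit:
send_rows:
  targets: "-1.1 0.4 0 1 255; -2.2 0.7 0 2 255; -2.2 0.7 0 2 255"

```text
time: 7.82
ee_pos: [0.5955, -0.0089, 0.1903]
tcp_rot: [180.0, -0.1, 104.0]
wrist_force: [-1.5, 8.4, 1.6]
opening: 0.0001
grasp_force: 4.2
```

```bash
python3 st.py
```

```text
t 7.825 toolF [ 8.5  0.6 -1.6] |F| 8.7 phi by yaw 58.17 gap mm -0.7117683452281427 r 0.05978535468516254
0 [-0.5  0.2  0.3 -0.2]
1 [-1.6  0.5  0.3  0.8]
2 [-2.6  0.8  0.3  1.8]
3 [-3.7  1.1  0.3  2.8]
4 [-4.8  1.4  0.3  3.8]
5 [-5.8  1.7  0.3  4.8]
6 [-6.9  1.9  0.3  5.8]
8 [-9.1  2.4  0.3  7.8]
10 [-11.2   2.7   0.3   9.8]
```

Emit:
send_rows:
  targets: "-1.1 0.4 0 1 255; -2.2 0.7 0 2 255; -2.2 0.7 0 2 255"

```text
time: 8.2
ee_pos: [0.5967, -0.0108, 0.1903]
tcp_rot: [180.0, -0.1, 102.0]
wrist_force: [0.6, 8.7, 1.1]
opening: 0.0005
grasp_force: 4.4
```

Emit:
send_rows:
  targets: "-1.1 0.3 0 1 255; -1.1 0.3 0 1 255"

```text
time: 8.45
ee_pos: [0.5972, -0.0116, 0.1903]
tcp_rot: [180.0, -0.1, 101.0]
wrist_force: [-1.3, 10.8, 1.4]
opening: 0.0003
grasp_force: 5.0
```

Emit:
send_rows:
  targets: "-1.1 0.3 0 1 255; -1.1 0.3 0 1 255"

```text
time: 8.7
ee_pos: [0.5978, -0.0127, 0.1903]
tcp_rot: [180.0, -0.1, 100.0]
wrist_force: [-0.4, 9.4, 0.2]
opening: -0.0001
grasp_force: 4.7
```

```bash
python3 st.py|head -1
```

```text
t 8.7 toolF [ 9.4  1.2 -0.2] |F| 9.5 phi by yaw 62.16 gap mm -0.6803646697114627 r 0.05982750300458938
```

Emit:
send_rows:
  targets: "-1.1 0.3 0 1 255; -1.1 0.3 0 1 255"

```text
time: 8.95
ee_pos: [0.5983, -0.0134, 0.1903]
tcp_rot: [180.0, -0.2, 99.1]
wrist_force: [-0.0, 11.6, 0.4]
opening: 0.0003
grasp_force: 5.6
```

Emit:
send_rows:
  targets: "-1.1 0.3 0 1 255; -1.1 0.3 0 1 255"

```text
time: 9.2
ee_pos: [0.5988, -0.0144, 0.1903]
tcp_rot: [180.0, -0.2, 98.1]
wrist_force: [-0.7, 11.4, 0.9]
opening: -0.0002
grasp_force: 5.7
```

Emit:
send_rows:
  targets: "-1.1 0.3 0 1 255; -1.1 0.3 0 1 255"

```text
time: 9.45
ee_pos: [0.5992, -0.015, 0.1903]
tcp_rot: [180.0, -0.2, 97.1]
wrist_force: [-0.9, 13.7, -0.6]
opening: -0.0
grasp_force: 6.8
```

```bash
python3 st.py
python3 - <<'E'
from h import *
cv2.imwrite("pics/side_a.png",cv2.resize(camera("side")[170:370,270:470],(500,500)))
E
```

```text
t 9.45 toolF [13.7  0.8  0.6] |F| 13.7 phi by yaw 65.12 gap mm -1.251679181056127 r 0.059798839390850796
0 [-1.1  0.2  0.3 -0.1]
1 [-2.2  0.5  0.3  0.9]
2 [-3.2  0.8  0.3  1.9]
3 [-4.3  1.1  0.3  2.9]
4 [-5.4  1.4  0.3  3.9]
5 [-6.4  1.7  0.3  4.9]
6 [-7.5  1.9  0.3  5.9]
8 [-9.7  2.4  0.3  7.9]
10 [-11.8   2.7   0.3   9.9]
```

View pics/side_a.png

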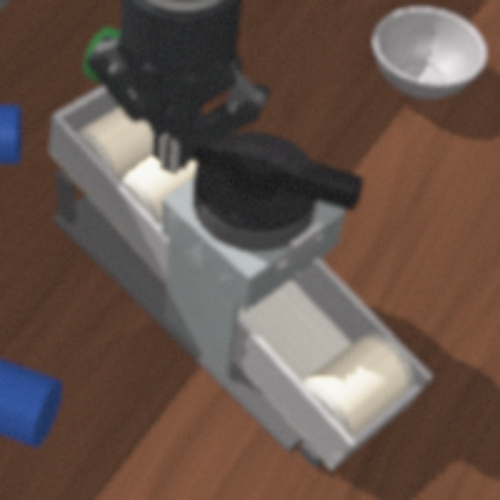

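One tin now lies in the tray at crop (358,380), and the other tins are still in the lane. The force is rising; one more small step should confirm the stop.

Emit:
send_rows:
  targets: "-1.1 0.3 0 1 255; -1.1 0.3 0 1 255; -1.1 0.3 0 1 255; -1.1 0.3 0 1 255"

```text
time: 10.0
ee_pos: [0.5995, -0.0153, 0.1904]
tcp_rot: [180.0, -0.3, 96.1]
wrist_force: [-1.8, 17.1, 1.1]
opening: -0.0001
grasp_force: 8.7
```

Emit:
send_rows:
  targets: "-1.1 0.3 0 1 255; -1.1 0.3 0 1 255; -1.1 0.3 0 1 255; -1.1 0.3 0 1 255"

```text
time: 10.5
ee_pos: [0.5999, -0.0156, 0.1903]
tcp_rot: [180.0, -0.4, 95.2]
wrist_force: [-1.6, 21.1, 1.1]
opening: 0.0
grasp_force: 10.6
```

```bash
python3 st.py|head -2
python3 - <<'E'
from h import *
o=bot.get_obs()
for f in(60,50,40,30,20,10,0):print(f,rel(*tgt(f,.003),o["ee_pos"],o["tcp_rot"]))
print(rel(*tgt(0,.015),o["ee_pos"],o["tcp_rot"]))
E
```

```text
t 10.5 toolF [21.2  0.3 -0.9] |F| 21.2 phi by yaw 67.03 gap mm -2.59368939897393 r 0.059645207997029055
0 [-2.6  0.3  0.3 -0. ]
60 [ 7.6 -2.9  0.4 -7. ]
50 [ 17.   -9.    0.4 -17. ]
40 [ 25.2 -16.7   0.5 -27. ]
30 [ 31.9 -25.6   0.5 -37. ]
20 [ 37.  -35.6   0.6 -47. ]
10 [ 40.3 -46.3   0.6 -57. ]
0 [ 41.6 -57.4   0.6 -67. ]
[ 46.3 -68.5   0.6 -67. ]
```

The stop is firm: the last two steps added about 4 N each with almost no movement, at roughly 64.5°. I'll retract along the arc.

Emit:
send_rows:
  targets: "6 -1 0 -3 255; 12 -3 0 -8 255; 22 -9 0 -17 255; 30 -17 0 -27 255; 36 -26 0 -37 255; 41 -36 0 -47 255; 44 -47 0 -57 255; 46 -59 0 -67 255; 50 -69 0 -67 255; 50 -69 0 -67 255; 50 -69 0 -67 255; 50 -69 0 -67 255; 50 -69 0 -67 255; 50 -69 0 -67 255"

```text
time: 12.25
ee_pos: [0.5271, 0.0246, 0.1902]
tcp_rot: [-180.0, -0.0, 161.9]
wrist_force: [0.1, -0.3, 0.2]
opening: -0.0001
grasp_force: 0.0
```

```bash
python3 st.py|head -1
python3 - <<'E'
from h import *
a,b=camera("side"),camera("top")
cv2.imwrite("pics/c2.png",np.hstack([cv2.resize(a[170:370,270:470],(400,400)),cv2.resize(b[190:340,250:400],(400,400))]))
o=bot.get_obs()
for f in(0,10,20,30,40,50,55,60,65):print(f,rel(*tgt(f),o["ee_pos"],o["tcp_rot"]))
E
```

```text
t 12.25 toolF [-0.2 -0.2 -0.2] |F| 0.4 phi by yaw 0.31 gap mm -15.813067175359606 r 0.05997682653600764
0 [-15.5  -0.1   0.2  -0.3]
10 [-26.3   2.5   0.2   9.7]
20 [-37.3   3.2   0.2  19.7]
30 [-48.2   2.    0.2  29.7]
40 [-58.8  -1.    0.2  39.7]
50 [-68.7  -5.9   0.2  49.7]
55 [-73.3  -9.    0.2  54.7]
60 [-77.6 -12.4   0.2  59.7]
65 [-81.6 -16.3   0.2  64.7]
```

View pics/c2.png

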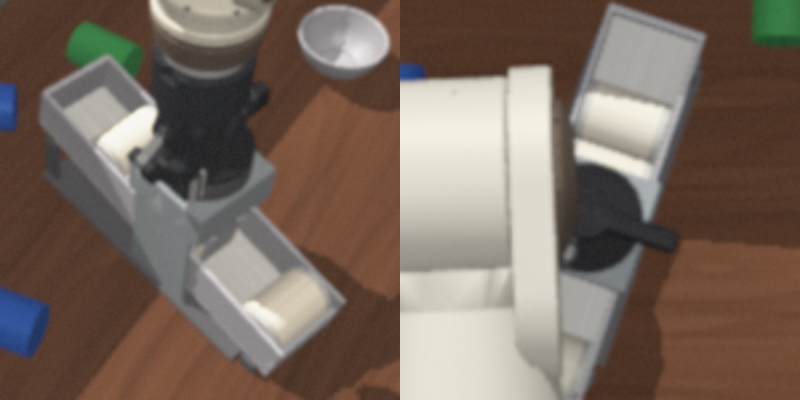

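The queue has moved up one place (the rear of the lane is empty), one tin is in the tray, and the handle's free wing is back where it started at crop (660,237). Now the second push.

Emit:
send_rows:
  targets: "0 0 0 0 255; 0 0 0 0 255; 0 0 0 0 255; 0 0 0 0 255; -8 0 0 0 255; -15 0 0 0 255; -20 1 0 5 255; -26 2 0 10 255; -37 3 0 20 255; -48 2 0 30 255; -59 -1 0 40 255; -64 -3 0 45 255; -69 -6 0 50 255; -73 -9 0 55 255; -77.6 -12.4 0 60 255; -77.6 -12.4 0 60 255"

```text
time: 14.35
ee_pos: [0.5977, -0.0102, 0.1901]
tcp_rot: [180.0, -0.1, 101.9]
wrist_force: [0.7, 7.5, 0.3]
opening: 0.0
grasp_force: 3.3
```

```bash
python3 st.py
```

```text
t 14.35 toolF [ 7.2  2.2 -0.3] |F| 7.5 phi by yaw 60.32 gap mm -1.2102597973596974 r 0.060856019769851534
0 [-0.9 -1.   0.1 -0.3]
1 [-1.9 -0.6  0.1  0.7]
2 [-3.  -0.3  0.1  1.7]
3 [-4.   0.   0.1  2.7]
4 [-5.1  0.3  0.1  3.7]
5 [-6.2  0.6  0.1  4.7]
6 [-7.2  0.8  0.1  5.7]
8 [-9.4  1.3  0.1  7.7]
10 [-11.6   1.7   0.1   9.7]
```

Last time, a commanded angle of about 64–65° met the stop; I'll go 3° further and then in small steps.

Emit:
send_rows:
  targets: "-1.1 0.3 0 1 255; -2.2 0.6 0 2 255; -3.3 0.9 0 3 255; -3.3 0.9 0 3 255"

```text
time: 14.85
ee_pos: [0.5992, -0.0125, 0.1902]
tcp_rot: [179.9, -0.2, 99.0]
wrist_force: [0.9, 11.0, 0.8]
opening: -0.0
grasp_force: 5.4
```

Emit:
send_rows:
  targets: "-1.1 0.3 0 1 255; -1.1 0.3 0 1 255; -1.1 0.3 0 1 255"

```text
time: 15.22
ee_pos: [0.5997, -0.0133, 0.1902]
tcp_rot: [179.9, -0.2, 98.0]
wrist_force: [0.7, 10.9, 0.7]
opening: 0.0005
grasp_force: 5.4
```

Emit:
send_rows:
  targets: "-1.1 0.3 0 1 255; -1.1 0.3 0 1 255; -1.1 0.3 0 1 255"

```text
time: 15.6
ee_pos: [0.6002, -0.0143, 0.1902]
tcp_rot: [179.9, -0.2, 97.0]
wrist_force: [2.2, 11.9, 0.1]
opening: -0.0
grasp_force: 5.5
```

Emit:
send_rows:
  targets: "-1.1 0.3 0 1 255; -1.1 0.3 0 1 255; -1.1 0.3 0 1 255; -1.1 0.3 0 1 255"

```text
time: 16.1
ee_pos: [0.6006, -0.0148, 0.1902]
tcp_rot: [179.9, -0.3, 96.0]
wrist_force: [1.0, 13.5, 0.4]
opening: -0.0001
grasp_force: 7.0
```

```bash
python3 st.py
```

```text
t 16.1 toolF [13.3  2.4 -0.3] |F| 13.5 phi by yaw 66.17 gap mm -2.4262630345214253 r 0.060743908895560694
0 [-2.2 -0.8  0.2 -0.2]
1 [-3.3 -0.5  0.2  0.8]
2 [-4.4 -0.1  0.2  1.8]
3 [-5.4  0.2  0.1  2.8]
4 [-6.5  0.5  0.1  3.8]
5 [-7.5  0.7  0.1  4.8]
6 [-8.6  1.   0.1  5.8]
8 [-10.8   1.4   0.1   7.8]
10 [-13.    1.8   0.1   9.8]
```

Emit:
send_rows:
  targets: "-1.1 0.3 0 1 255; -1.1 0.3 0 1 255; -1.1 0.3 0 1 255; -1.1 0.3 0 1 255"

```text
time: 16.6
ee_pos: [0.6009, -0.0151, 0.1902]
tcp_rot: [179.9, -0.4, 95.1]
wrist_force: [0.8, 18.4, 0.5]
opening: -0.0003
grasp_force: 8.9
```

Emit:
send_rows:
  targets: "-1.1 0.3 0 1 255; -1.1 0.3 0 1 255; -1.1 0.3 0 1 255; -1.1 0.3 0 1 255; -1.1 0.3 0 1 255; -1.1 0.3 0 1 255; -1.1 0.3 0 1 255; -1.1 0.3 0 1 255"

```text
time: 17.6
ee_pos: [0.6012, -0.0154, 0.1902]
tcp_rot: [180.0, -0.5, 94.1]
wrist_force: [0.5, 21.2, 1.0]
opening: 0.0002
grasp_force: 10.9
```

```bash
python3 st.py|head -1
python3 - <<'E'
from h import *
cv2.imwrite("pics/side_b.png",cv2.resize(camera("side")[170:370,270:470],(500,500)))
E
```

```text
t 17.6 toolF [21.1  2.  -0.9] |F| 21.2 phi by yaw 68.1 gap mm -3.7988197652017406 r 0.060591681759999516
```

View pics/side_b.png

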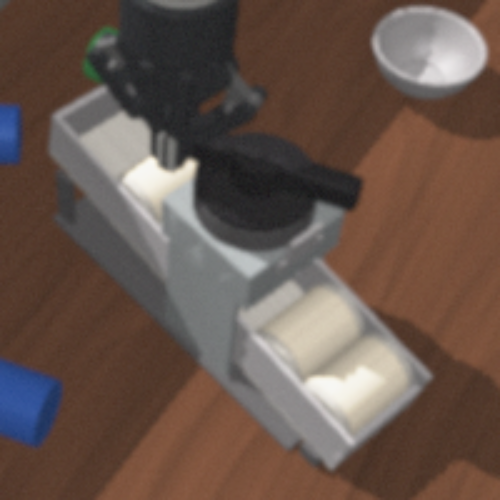

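Two tins lie in the tray, at crop (315,328) and (358,380), and the handle is held at its stop. I'll release it along the arc and then lift away.

Emit:
send_rows:
  targets: "6 -1 0 -3 255; 12 -3 0 -8 255; 22 -9 0 -18 255; 30 -17 0 -28 255; 36 -26 0 -38 255; 41 -36 0 -48 255; 44 -47 0 -58 255; 46 -59 0 -68 255; 50 -69 0 -68 255; 55 -80 0 -68 255; 55 -80 -20 -68 255; 55 -80 -60 -68 255; 55 -80 -60 -68 255; 55 -80 -60 -68 255"

```text
time: 19.4
ee_pos: [0.517, 0.03, 0.2498]
tcp_rot: [-180.0, -0.0, 161.8]
wrist_force: [0.4, 0.8, -0.1]
opening: -0.0002
grasp_force: 0.0
```

Emit:
send_rows:
  targets: "40 0 0 0 255; 80 20 0 0 255; 120 50 0 0 255; 140 90 0 0 255; 150 130 0 0 255; 155 170 0 0 255; 155 190 0 0 255; 155 190 0 0 255; 155 190 0 0 255; 155 190 0 0 255"

```text
time: 20.65
ee_pos: [0.4288, 0.2576, 0.2505]
tcp_rot: [180.0, 0.0, 161.8]
wrist_force: [0.1, -0.5, 0.1]
opening: 0.0002
grasp_force: 0.0
```

Run:
```python
from h import *
print(bot.get_obs()["wrist_force"])
a,b=camera("side"),camera("top")
cv2.imwrite("pics/c3.png",np.hstack([cv2.resize(a[170:370,270:470],(400,400)),cv2.resize(b[190:340,250:400],(400,400))]))
```

```text
[ 0.14166714 -0.51735185  0.0685952 ]
```

View pics/c3.png

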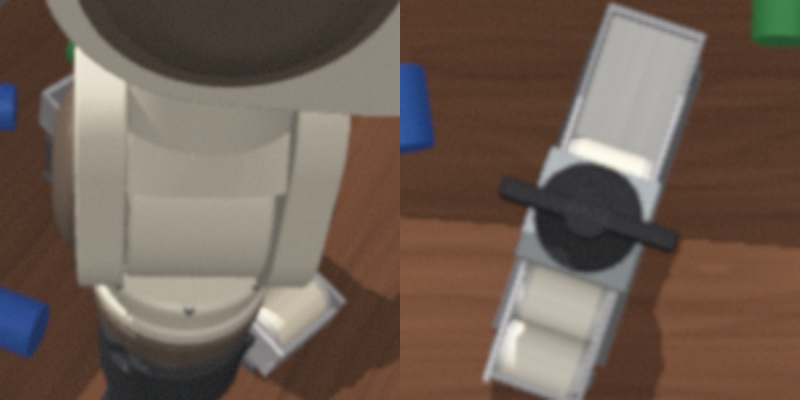

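The top crop shows two tins in the tray at (560,300) and (545,355), the rest of the queue moved up under the bridge, and the handle back in its starting direction with the arm clear.

```bash
python3 -c "
from workcell import ticket
print(ticket.job_done())"
```

```text
the job is handed in; nothing more can be done
None
```

Two tins were let out one at a time into the tray, each with the handle held at its stop (peak force about 21 N); the handle is back at rest, the other two tins are still in the rack, and the job is handed in (no verdict was shown).

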